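# Run a vial carrier into the pick-up bay and hold it up level

### The job

Push the blue vial carrier along the rollers until it is fully home against the end stop of the bay and the red spring catch has popped up behind it; only there do the lips of the side rails let it out. Then take it by its black handle, lift it gently straight up and hold it level and quite still about 10 cm above the bay's rollers, so that the vials can be checked from all sides, and finish while holding it there. Keep every vial upright in its pocket and leave the other things on the bench alone.

Things in the scene. Friction and masses are not known exactly. Their poses are not given: they have to be found in the camera images.
- lane: Roller lane fixed to the bench, aluminium, 126 mm wide (152 over the feet), 480 mm long, 15 free-turning steel rollers. Origin on the bench under its middle, y along the lane, x across, z up. The carrier is pushed towards the lane's -y, into the bay. Roller tops are 32 mm above the origin, side plates end at 40 mm, inner width 113 mm. Open end at y = +0.264.
- bay (a point): Centre of the bay at roller-top height, at y = -0.135 of the lane, axes as the lane's: the carrier's origin lies here when fully home, its front against two rubber bumpers on the end plate (plate 58 mm high). Yellow bands mark the bay.
- lips (a point): Where the side plates' lips end, mid-lane at 43 mm height, y = -0.060 of the lane. From here to the open end lips (40 to 43 mm up, inner edges 50 mm from the middle) overlap the carrier's runners with 3 mm play, so it cannot be lifted there; the bay has none.
- carrier: Blue plastic vial carrier, 108 mm wide (x), 138 long (y), 124 high, 0.45 kg with vials (may vary by a third). Origin at the centre of its underside, axes as the lane's. Block 94 wide, 32 high with pockets 34 mm wide, floors 8 mm up, centres at x = +-26, y = -42, 0, +42; 5 mm high runners at both sides pass under the lips.
- rear (a point): Centre of the carrier's flat rear face, 69 mm from its origin towards +y, 14 mm above its underside. The face is 94 mm wide and reaches 32 mm up: push here towards the bay. It rolls with well under 1 N, 2 to 3 N over the catch, and may coast a few mm.
- handle (a point): Centre of the carrier's black handle bar, 116 mm above its underside: 12 mm thick (x), 64 long (y), 16 high, flat sides, on two 8 mm posts 26 mm either side along y. The vial tops stay at least 20 mm below the bar.
- catch (a joint): Red spring catch 30 mm wide, mid-lane, hinged at y = -0.038, free end at y = -0.063 of the lane. 0 = up (free end 6 mm over the rollers), about 0.2 rad while the carrier rides over it. It springs up by itself behind the carrier once that is home, leaving it a few mm of play.
- vial_a: Dark vial with black cap, 28 mm across, 70 mm high, 60 g, stands in one of the carrier's pockets; origin at the centre of its underside, z up along the vial.
- vial_d: Amber vial with red cap, 31 mm across, 60 mm high, 70 g, stands in one of the carrier's pockets; origin at the centre of its underside, z up along the vial.
- vial_f: Amber vial with black cap, 32 mm across, 56 mm high, 70 g, stands in one of the carrier's pockets; origin at the centre of its underside, z up along the vial.
- vial_e: Orange plastic vial, 27 mm across, 50 mm high, 30 g, stands in one of the carrier's pockets; origin at the centre of its underside, z up along the vial.
- lab_timer: Bystander: beige interval timer, 62 x 100 x 114 mm, behind and to the right; origin under its centre.
- beaker_small: Bystander: small empty glass beaker, 56 mm across, 66 mm high, behind the lane; origin under its centre.
- dish_d: Bystander: lidded pink culture dish, 91 mm across, 14 mm high, behind the lane; origin under its centre.
- marker_blue: Bystander: blue marker pen lying to the right of the lane, in front, 138 mm long, 15 mm high; origin under its centre.
- film_box: Bystander: carton of sealing film, 76 x 90 x 140 mm, behind and to the left; origin under its centre.

How it is judged:
By the outcome, as a careful person would: the job done as asked, in the order asked, and still so for the second after the job is handed in, while the arm keeps its last pose, push and grip.
It also fails if it takes over 58 s, if anything falls off the work surface, if the arm or the gripper's body presses on something with over 40 N, if the wrist force passes 120 N, or if a joint passes its speed limit or range.

### The arm

A 6-joint arm with a two-finger parallel gripper is mounted at the origin on a cart in front of the work surface, level with it; the furniture and walls round the work are solid. World frame = base frame: x ahead of the robot, y to its left, z up, the work surface at z = 0. Lengths are in m, angles in rad, forces in N, time in s.
With the tool pointing down it reaches from about 0.325 to 0.9 m from the base axis. Payload 6.1 kg.
Tool frame: the origin (TCP) lies on the front face of the gripper's body, between the roots of the fingers; the fingertips stand ahead of it and the grasp point (between the pads) lies 51 mm ahead of it (manip.tip_reach is the z of the fingertips in the tool frame, in m); z points along the fingers, y is the line along which they close (so a half turn about z gives the same grasp; the last joint's range is limited). The gripper opens to 87 mm and grips with 3 to 60 N. Pads are 19 mm wide; open, the fingers measure 117 mm over their backs; the gripper's body (75 mm by 190 mm) begins 51 mm behind the grasp point.
Start: joints at [1.151, 0.22, 1.526, -0, 1.395, -0.126], TCP at [0.181, 0.598, 0.292] pointing down, gripper open.
Joint ranges: [-2.98, 2.98], [-0.91, 2.08], [0.09, 2.57], [-1.24, 4.39], [0.2, 2.65], [-2.68, 2.68]. Speed limits (rad/s): [2.57, 2.57, 3.01, 3.14, 3.14, 3.14].

### API

Orientations are given as a unit quaternion [x, y, z, w].
In Python, from plant import manip gives the robot as it stands.
- The arm moves only by the shell command python3 -m crank 'ROWS' [FORCE]. ROWS is JSON, a list that holds one entry, the list of rows, each a list of 7 numbers: the turn, a rotation vector about the tool's x, y, z in units of 60 degrees (1.0 is 60 degrees), then the shift along the tool's x, y, z in units of 1000 mm (1.0 is 1000 mm), then the opening, from 0 (shut) to 1 (fully open). In form: [[[ax, ay, az, x, y, z, gripper], ...]]. A call has 1 to 20 rows; each row is the pose to reach, as a shift and turn from the pose commanded when the call began, along the tool's axes at that moment; what a row does not reach only later rows make up. A row lasts 1/12 s, in which the tool goes at most 41.7 mm and 7.16 degrees, less where a joint would pass 70% of its speed; a pose out of reach is approached as far as the arm can. A call with a number of a shift or a turn outside -1 to 1 is refused whole. A call with a gripper value outside its range is refused whole. The fingers move at their own pace and stop on an object; FORCE is the grip in N (left out, the last holds). Time passes only in rows, so rows that repeat a pose let the fingers close. It gives the time, the measured TCP pose, the force, the opening and the grip force at its end, in the units of the state.
- manip.get_obs(): the state, without advancing time (a new reading comes with each control period).
- manip.snapshot(name): name is "scene" or "top"; returns (picture, depth): 420x560x3 uint8, red, green, blue; 420x560 float32, m along the optical axis (not along the pixel's ray), 0 where there is no reading.
- manip.camera_params(name): a dict with "mtx" (3x3 intrinsics, pixels), "view" (4x4, takes a point from world to camera coordinates). Camera axes: x right, y down, z forward; pixel columns grow to the right and rows downward; lengths in m; the calibration is good to about 2 mm. A picture is of the moment at which its call begins. camera_params takes no time and is no camera call.
- manip.sign_off(): hands the job in; it is judged then, once.
The state is a dict: "t": time; "q": joint angles; "dq": joint speeds; "tau": joint torques, N m; "tool_pos": TCP position; "ee_rot": TCP orientation; "ft_force": force on the tool from outside, world axes, zero at the start; "torque": the same for the moment, N m; "width": opening from 0.0 (shut) to 1.0 (fully open); "finger_force": force on a finger pad.
Only numpy, scipy, OpenCV 4.12 (cv2) and the standard library are available. Lean on these libraries where they do the work, as an engineer would, in place of code of your own. Each camera call takes 0.05 s, during which the arm holds its last target. There are 200 camera calls.

## Working session

There is one attempt and no reset: what is moved stays moved. The work goes in short steps, Python scripts to look and compute and a shell command to move; the robot and the scene stay as the last step left them, time stands still between calls to the robot, and variables do not carry over. Pictures are saved under pics/ and viewed, at most 10 in all, crops included, and the job is handed in when it is done.

```bash
mkdir -p pics; ls; python3 - <<'E'
from plant import manip
import cv2,numpy as np
for n in("scene","top"):
    p,d=manip.snapshot(n);cv2.imwrite(f"pics/{n}0.png",p[:,:,::-1]);np.save(f"{n}0.npy",d)
    c=manip.camera_params(n);print(n,np.round(np.linalg.inv(c["view"]),3).tolist())
o=manip.get_obs();print(o["t"],o["tool_pos"],o["ee_rot"],o["ft_force"],manip.tip_reach)
E
```

```text
pics
scene [[0.557, -0.45, 0.698, -0.635], [-0.83, -0.308, 0.464, -0.765], [0.006, -0.838, -0.545, 1.028], [0.0, 0.0, 0.0, 1.0]]
top [[0.004, -0.997, 0.083, 0.479], [-1.0, -0.005, -0.012, 0.03], [0.013, -0.083, -0.996, 1.364], [0.0, 0.0, 0.0, 1.0]]
0.1 [0.18081581 0.59781892 0.29122547] [ 1.46371730e-01  9.89229255e-01 -8.60382989e-04 -2.38813204e-04] [ 0.52064511 -0.65073893  0.10739604] 0.0697
```

View pics/top0.png

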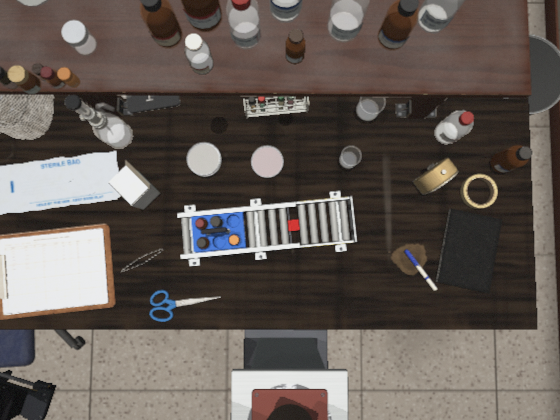

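View pics/scene0.png

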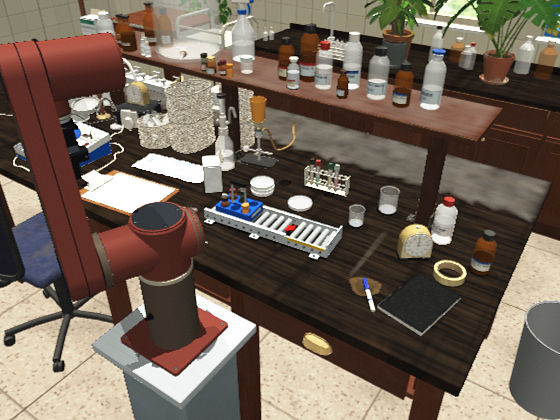

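The top view shows the lane running from its open end at about (182,235) to the end plate at about (354,220). The carrier is at (217,233) near the open end, and the red catch is at (293,225).

```bash
cat > h.py <<'E'
from plant import manip
import cv2,numpy as np
def cloud(n,d):
    c=manip.camera_params(n);K=c["mtx"];T=np.linalg.inv(c["view"])
    v,u=np.mgrid[:d.shape[0],:d.shape[1]]
    P=np.stack([(u-K[0,2])/K[0,0]*d,(v-K[1,2])/K[1,1]*d,d],-1)
    return P@T[:3,:3].T+T[:3,3]
def atz(n,u,v,z):
    c=manip.camera_params(n);T=np.linalg.inv(c["view"])
    r=T[:3,:3]@np.linalg.inv(c["mtx"])@[u,v,1];return T[:3,3]+r*(z-T[2,3])/r[2]
E
python3 - <<'E'
from h import *
im=cv2.imread("pics/top0.png");d=np.load("top0.npy");P=cloud("top",d)
reg=np.zeros(d.shape,bool);reg[185:275,165:370]=1
z=P[...,2]
print("bench z",np.median(z[270:300,240:360]))
m=reg&(z>.022)&(z<.075)
n,l,s,c=cv2.connectedComponentsWithStats(m.astype(np.uint8));k=1+s[1:,4].argmax();m=l==k
r=cv2.minAreaRect(P[m][:,:2].astype(np.float32));print("lane",r, np.round(cv2.boxPoints(r),4).tolist())
h=cv2.cvtColor(im,cv2.COLOR_BGR2HSV)
b=reg&(h[...,0]>100)&(h[...,0]<125)&(h[...,1]>130)&(z>.055)&(z<.072)
r=cv2.minAreaRect(P[b][:,:2].astype(np.float32));print("block",b.sum(),r,np.median(z[b]))
rd=reg&((h[...,0]<6)|(h[...,0]>174))&(h[...,1]>180)&(np.arange(560)>270)
v,u=np.nonzero(rd);print("catch",rd.sum(),P[rd].mean(0))
cv2.imwrite("pics/c1.png",cv2.resize(im[185:270,170:365],None,fx=4,fy=4,interpolation=cv2.INTER_CUBIC))
E
```

```text
bench z 6.483915938104712e-05
lane ((0.5390377640724182, 0.06465604901313782), (0.13035474717617035, 0.4786902666091919), 5.79926061630249) [[0.44999998807907104, 0.2962000072002411], [0.4984000027179718, -0.18000000715255737], [0.6280999779701233, -0.16689999401569366], [0.5796999931335449, 0.3093999922275543]]
block 878 ((0.5261844992637634, 0.1923982799053192), (0.09406326711177826, 0.13579806685447693), 5.876492500305176) 0.06384722379115348
catch 114 [ 0.54672962 -0.00924971  0.03026756]
```

View pics/c1.png

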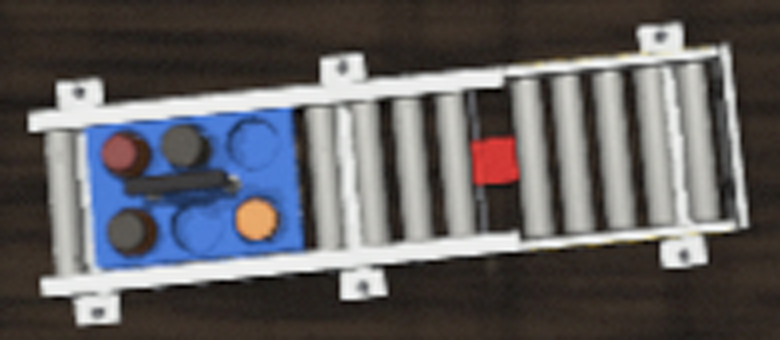

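The crop shows the carrier near the open end with four vials: red and black caps at the rear left, black at the front left, and orange at the front right. The catch is up, and the lane is yawed about 5.8°. The depth data agree with the lane model to within a millimetre.

```bash
cat >> h.py <<'E'
from scipy.spatial.transform import Rotation as R
TH=np.radians(5.82);LO=np.array([.5415,.0408,0]);LR=R.from_euler('z',TH).as_matrix()
# tool: y = lane x, z down, x = lane -? (x=y cross z)
TL=LR@np.array([[0,1,0],[1,0,0],[0,0,-1.]])
def go(lx,ly,z):
    o=manip.get_obs();A=R.from_quat(o["ee_rot"]).as_matrix()
    p=LO+LR@[lx,ly,0];p[2]=z
    print("t",o["t"],"shift(m)",np.round(A.T@(p-o["tool_pos"]),4),"turn(60deg)",np.round(R.from_matrix(A.T@TL).as_rotvec()/(np.pi/3),3))
def lane():
    o=manip.get_obs();q=LR.T@(o["tool_pos"]-LO);print("t",o["t"],"lane tcp",np.round(q,4),"f",np.round(LR.T@o["ft_force"],2),"w",o["width"],"ff",o["finger_force"])
E
python3 - <<'E'
from h import *
go(0,.243,.25)
P=cloud("top",np.load("top0.npy"))
m=(P[...,2]>.02)&(P[...,0]<.72)&(P[...,1]>.33)&(P[...,1]<.6);m[:150]=0;m[220:]=0
L=(P[m]-LO)@LR
k=L[:,2]>.1;print("box",np.round(L[k].min(0),3),np.round(L[k].max(0),3), "near body:",L[(L[:,0]<.11)&(L[:,2]>.1)].min(0) if ((L[:,0]<.11)&(L[:,2]>.1)).any() else None)
E
```

```text
t 0.1 shift(m) [-0.413  -0.2044  0.0415] turn(60deg) [-2.000e-03  1.000e-03  1.122e+00]
box [0.086 0.306 0.1  ] [0.199 0.419 0.146] near body: [0.08609809 0.33565579 0.10167058]
```

```bash
python3 -m crank '[[[0,0,0.11,-0.035,-0.017,0.004,0],[0,0,0.22,-0.07,-0.034,0.008,0],[0,0,0.33,-0.105,-0.052,0.01,0],[0,0,0.44,-0.14,-0.069,0.01,0],[0,0,0.55,-0.175,-0.087,0.01,0],[0,0,0.66,-0.21,-0.104,0.01,0],[0,0,0.77,-0.245,-0.121,0.01,0],[0,0,0.88,-0.28,-0.139,0.01,0],[0,0,0.98,-0.315,-0.156,0.01,0],[0,0,1,-0.35,-0.173,0.01,0],[0,0,1,-0.385,-0.191,0.01,0],[0,0,1,-0.413,-0.204,0.01,0],[0,0,1,-0.413,-0.204,0.01,0]]]' 10; python3 -c "
from h import *
lane();go(0,.243,.15)"
```

```text
t: 1.18
tool_pos: [0.5208, 0.279, 0.2818]
ee_rot: [0.623, 0.782, -0.0, 0.001]
ft_force: [-0.2, -0.1, -1.0]
width: 0.097
finger_force: 0.0
t 1.1833 lane tcp [0.0036 0.2391 0.2818] f [-0.25 -0.07 -0.98] w 0.0974133102901909 ff 0.0
t 1.1833 shift(m) [ 0.0046 -0.0032  0.1317] turn(60deg) [0.001 0.002 0.117]
```

```bash
python3 -m crank '[[[0,0,0.06,0.004,-0.003,0.03,0],[0,0,0.12,0.004,-0.003,0.06,0],[0,0,0.12,0.004,-0.003,0.085,0],[0,0,0.12,0.004,-0.003,0.1,0],[0,0,0.12,0.004,-0.003,0.11,0],[0,0,0.12,0.004,-0.003,0.11,0]]]'; python3 -c "
from h import *
lane();go(0,.243,.12)
p,d=manip.snapshot('scene');cv2.imwrite('pics/s2.png',cv2.resize(p[150:280,180:380,::-1],None,fx=4,fy=4))
"
```

```text
t: 1.68
tool_pos: [0.5115, 0.2863, 0.1692]
ee_rot: [0.669, 0.743, -0.002, -0.001]
ft_force: [-0.3, 0.1, 0.1]
width: 0.007
finger_force: 0.0
t 1.6833 lane tcp [-0.005   0.2473  0.1692] f [-0.29  0.14  0.07] w 0.006704005432464297 ff 0.0
t 1.6833 shift(m) [-0.0042  0.0052  0.0492] turn(60deg) [-0.005  0.001  0.003]
```

View pics/s2.png

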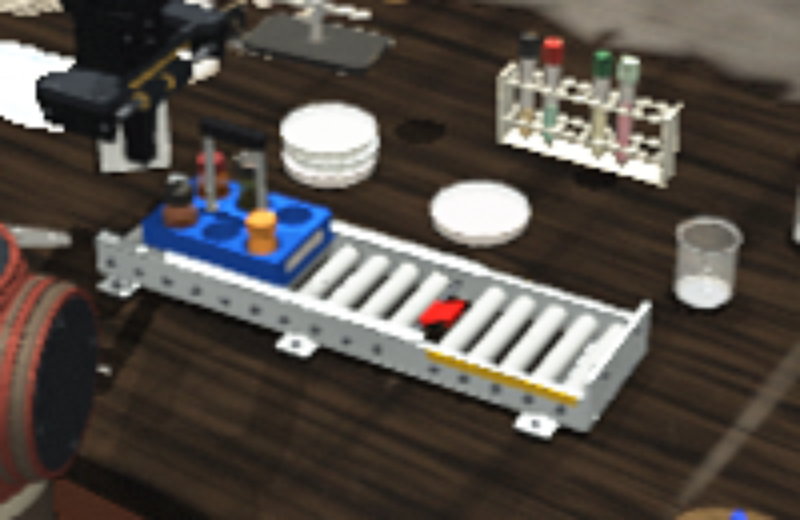

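The gripper hangs just behind the carrier, with the closed fingers at about (140,135) in the crop. The vials' tops are clear of it, so I'm lowering.

```bash
python3 -m crank '[[[0,0,0,-0.004,0.005,0.02,0],[0,0,0,-0.004,0.005,0.04,0],[0,0,0,-0.004,0.005,0.049,0],[0,0,0,-0.004,0.005,0.049,0],[0,0,0,-0.004,0.005,0.049,0],[0,0,0,-0.004,0.005,0.049,0]]]'; python3 -c "
from h import *
lane();go(0,.235,.12)
"
```

```text
t: 2.23
tool_pos: [0.5196, 0.2836, 0.1249]
ee_rot: [0.669, 0.743, 0.001, 0.001]
ft_force: [-0.1, -0.6, -0.3]
width: 0.005
finger_force: 0.0
t 2.2333 lane tcp [0.0029 0.2438 0.1249] f [-0.14 -0.57 -0.29] w 0.005457394769521783 ff 0.0
t 2.2333 shift(m) [-0.0088 -0.0029  0.0049] turn(60deg) [ 0.002 -0.001  0.003]
```

```bash
python3 -m crank '[[[0,0,0,0,-0.002,0.003,0],[0,0,0,-0.002,-0.002,0.005,0],[0,0,0,-0.005,-0.002,0.005,0],[0,0,0,-0.008,-0.002,0.005,0],[0,0,0,-0.011,-0.002,0.005,0],[0,0,0,-0.014,-0.002,0.005,0],[0,0,0,-0.018,-0.002,0.005,0],[0,0,0,-0.022,-0.002,0.005,0],[0,0,0,-0.027,-0.002,0.005,0],[0,0,0,-0.032,-0.002,0.005,0],[0,0,0,-0.037,-0.002,0.005,0],[0,0,0,-0.042,-0.002,0.005,0],[0,0,0,-0.047,-0.002,0.005,0],[0,0,0,-0.052,-0.002,0.005,0],[0,0,0,-0.057,-0.002,0.005,0],[0,0,0,-0.062,-0.002,0.005,0],[0,0,0,-0.067,-0.002,0.005,0],[0,0,0,-0.072,-0.002,0.005,0],[0,0,0,-0.077,-0.002,0.005,0],[0,0,0,-0.082,-0.002,0.005,0]]]'; cat >> h.py <<'E'
def carrier(tag=None):
    p,d=manip.snapshot("top");P=cloud("top",d);h=cv2.cvtColor(p,cv2.COLOR_RGB2HSV);L=(P-LO)@LR
    if tag: cv2.imwrite(f"pics/{tag}.png",cv2.resize(p[160:290,160:370,::-1],None,fx=3.5,fy=3.5))
    b=(abs(L[...,0])<.06)&(abs(L[...,1])<.3)&(h[...,0]>100)&(h[...,0]<125)&(h[...,1]>130)&(L[...,2]>.05)&(L[...,2]<.4)
    l=L[b];print("blue y",np.percentile(l[:,1],[.5,99.5]).round(4),"x",np.percentile(l[:,0],[.5,99.5]).round(4),"z",np.median(l[:,2]).round(4),b.sum())
E
python3 -c "
from h import *
lane();go(0,.165,.12);carrier('t3')
"
```

```text
t: 3.9
tool_pos: [0.5253, 0.2008, 0.1182]
ee_rot: [0.669, 0.743, -0.0, -0.0]
ft_force: [-1.0, 0.6, 0.4]
width: 0.004
finger_force: 0.3
t 3.9 lane tcp [1.000e-04 1.608e-01 1.182e-01] f [-0.89  0.72  0.36] w 0.004317699630026283 ff 0.2534516528248787
t 3.9 shift(m) [ 0.0042 -0.0001 -0.0018] turn(60deg) [-0.     0.     0.002]
blue y [0.0133 0.1287] x [-0.0468  0.0468] z 0.0639 728
```

View pics/t3.png

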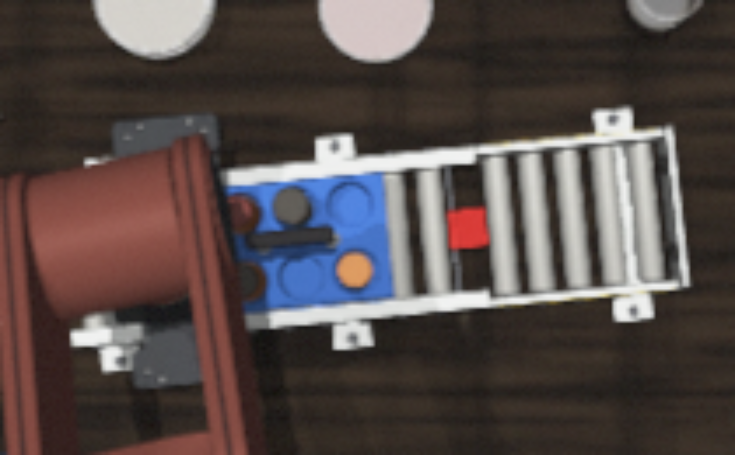

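The carrier rolls along fine with the vials upright. Its front is at about (385,230) in the crop, short of the catch at (467,228).

```bash
python3 -m crank '[[[0,0,0,-0.005,0,0,0],[0,0,0,-0.01,0,0,0],[0,0,0,-0.015,0,0,0],[0,0,0,-0.02,0,0,0],[0,0,0,-0.025,0,0,0],[0,0,0,-0.03,0,0,0],[0,0,0,-0.035,0,0,0],[0,0,0,-0.04,0,0,0],[0,0,0,-0.045,0,0,0],[0,0,0,-0.05,0,0,0],[0,0,0,-0.055,0,0,0],[0,0,0,-0.06,0,0,0],[0,0,0,-0.065,0,0,0],[0,0,0,-0.07,0,0,0],[0,0,0,-0.075,0,0,0],[0,0,0,-0.08,0,0,0],[0,0,0,-0.085,0,0,0],[0,0,0,-0.09,0,0,0],[0,0,0,-0.095,0,0,0],[0,0,0,-0.1,0,0,0]]]'; python3 -c "
from h import *
lane();go(0,-.057,.12);carrier()
"
```

```text
t: 5.62
tool_pos: [0.5357, 0.1014, 0.1182]
ee_rot: [0.669, 0.743, -0.0, -0.0]
ft_force: [-0.9, 0.3, -0.2]
width: 0.004
finger_force: 0.5
t 5.6167 lane tcp [0.0003 0.0608 0.1182] f [-0.87  0.44 -0.25] w 0.004483129512886861 ff 0.522025628015399
t 5.6167 shift(m) [-0.1178 -0.0006 -0.0018] turn(60deg) [-0.    -0.     0.002]
blue y [-0.087   0.0058] x [-0.0468  0.0469] z 0.0639 580
```

```bash
python3 -m crank '[[[0,0,0,-0.005,0,0,0],[0,0,0,-0.01,0,0,0],[0,0,0,-0.015,0,0,0],[0,0,0,-0.02,0,0,0],[0,0,0,-0.025,0,0,0],[0,0,0,-0.03,0,0,0],[0,0,0,-0.035,0,0,0],[0,0,0,-0.04,0,0,0],[0,0,0,-0.045,0,0,0],[0,0,0,-0.05,0,0,0],[0,0,0,-0.055,0,0,0],[0,0,0,-0.06,0,0,0],[0,0,0,-0.065,0,0,0],[0,0,0,-0.07,0,0,0],[0,0,0,-0.075,0,0,0],[0,0,0,-0.08,0,0,0],[0,0,0,-0.085,0,0,0],[0,0,0,-0.09,0,0,0],[0,0,0,-0.095,0,0,0],[0,0,0,-0.1,0,0,0]]]'; python3 -c "
from h import *
lane();go(0,-.057,.12);carrier()
"
```

```text
t: 7.33
tool_pos: [0.5461, 0.0019, 0.1182]
ee_rot: [0.669, 0.743, -0.0, -0.0]
ft_force: [-0.7, 0.9, 0.5]
width: 0.008
finger_force: 0.5
t 7.3333 lane tcp [ 0.0006 -0.0391  0.1182] f [-0.62  0.96  0.46] w 0.007510431153828166 ff 0.5270564323291183
t 7.3333 shift(m) [-0.0179 -0.0007 -0.0018] turn(60deg) [-0.    -0.     0.002]
blue y [-0.1862 -0.1189] x [-0.0474  0.0466] z 0.0639 369
```

```bash
python3 -m crank '[[[0,0,0,-0.003,0,0,0],[0,0,0,-0.006,0,0,0],[0,0,0,-0.009,0,0,0],[0,0,0,-0.011,0,0,0],[0,0,0,-0.013,0,0,0],[0,0,0,-0.015,0,0,0],[0,0,0,-0.017,0,0,0],[0,0,0,-0.018,0,0,0],[0,0,0,-0.019,0,0,0],[0,0,0,-0.019,0,0,0],[0,0,0,-0.019,0,0,0]]]'; python3 -c "
from h import *
lane();carrier()
"
```

```text
t: 8.3
tool_pos: [0.548, -0.0153, 0.1183]
ee_rot: [0.669, 0.743, 0.001, -0.001]
ft_force: [-0.0, 6.7, 2.1]
width: 0.006
finger_force: 3.2
t 8.3 lane tcp [ 0.0008 -0.0564  0.1183] f [0.66 6.68 2.06] w 0.0062417329098469485 ff 3.2340340688824654
blue y [-0.2077 -0.0877] x [-0.0508  0.0462] z 0.0638 319
```

Contact force is 6.7 N, so the carrier is at the bumpers. I'll press slightly more, then back off, rise and check the catch.

```bash
python3 -m crank '[[[0,0,0,-0.002,0,0,0],[0,0,0,-0.002,0,0,0],[0,0,0,-0.002,0,0,0]]]'; python3 -c "
from h import *
lane()"; python3 -m crank '[[[0,0,0,0.003,0,0,0],[0,0,0,0.01,0,0,0],[0,0,0,0.025,0,0,0],[0,0,0,0.04,0,0,0],[0,0,0,0.055,0,-0.02,0],[0,0,0,0.08,0,-0.05,0.2],[0,0,0,0.11,0,-0.085,0.4],[0,0,0,0.14,0,-0.12,0.6],[0,0,0,0.16,0,-0.13,0.6],[0,0,0,0.17,0,-0.13,0.6],[0,0,0,0.17,0,-0.13,0.6]]]'; python3 -c "
from h import *
lane();carrier('t4')
p,d=manip.snapshot('scene');cv2.imwrite('pics/s4.png',cv2.resize(p[170:280,220:380,::-1],None,fx=5,fy=5))
"
```

```text
t: 8.6
tool_pos: [0.548, -0.0156, 0.1183]
ee_rot: [0.669, 0.743, 0.002, -0.002]
ft_force: [-1.4, 13.1, 2.8]
width: 0.007
finger_force: 6.8
t 8.6 lane tcp [ 0.0008 -0.0568  0.1183] f [-0.04 13.2   2.77] w 0.007234387690195123 ff 6.828482206910849
t: 9.52
tool_pos: [0.5309, 0.1526, 0.2496]
ee_rot: [0.668, 0.744, 0.001, 0.001]
ft_force: [-1.0, -0.7, -1.0]
width: 0.374
finger_force: 0.0
t 9.5167 lane tcp [0.0008 0.1123 0.2496] f [-1.07 -0.64 -1.01] w 0.3741014041787637 ff 0.0
blue y [-0.2069 -0.0666] x [-0.0469  0.0468] z 0.0639 949
```

View pics/t4.png

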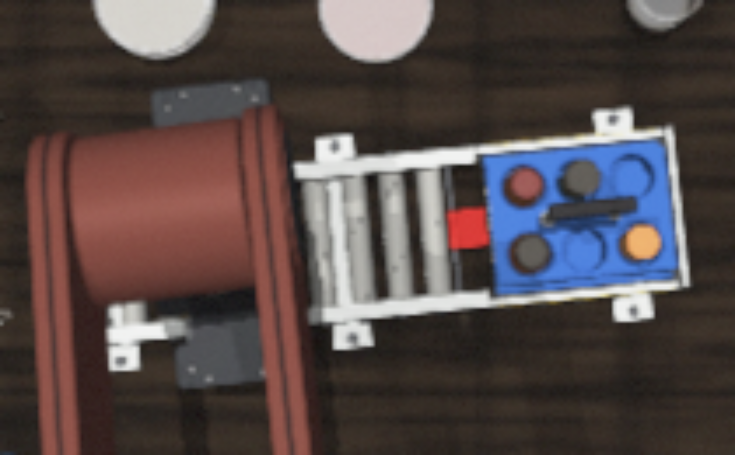

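View pics/s4.png

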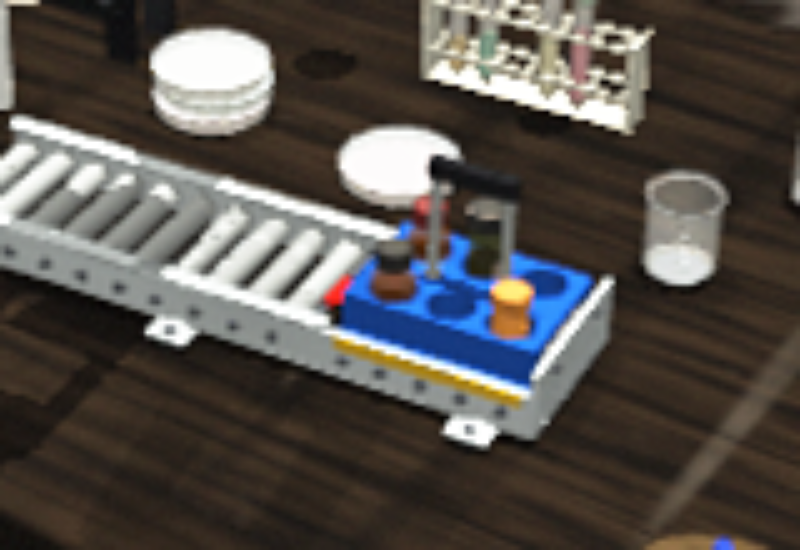

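The carrier sits against the end plate, with its rear edge at about (490,225) in the top crop. The red catch is visible behind it and the vials are upright. I'll check the catch height by depth and measure the handle.

```bash
python3 - <<'E'
from h import *
def red(p,d):
    L=(cloud("top",d)-LO)@LR;h=cv2.cvtColor(p,cv2.COLOR_RGB2HSV)
    m=((h[...,0]<6)|(h[...,0]>174))&(h[...,1]>170)&(abs(L[...,0])<.02)&(L[...,1]>-.075)&(L[...,1]<-.03)&(L[...,2]<.06)
    l=L[m];
    for a,b in((-.068,-.058),(-.058,-.05),(-.05,-.04),(-.04,-.03)):
        k=(l[:,1]>a)&(l[:,1]<b);print(a,k.sum(),np.round(np.median(l[k,2]),4) if k.any() else None)
red(cv2.imread("pics/top0.png")[...,::-1].copy(),np.load("top0.npy"))
p,d=manip.snapshot("top");red(p,d)
L=(cloud("top",d)-LO)@LR
k=(L[...,2]>.135)&(L[...,2]<.17)&(abs(L[...,0])<.03)&(L[...,1]<-.08)&(L[...,1]>-.2)
print("handle",k.sum(),L[k].mean(0),L[k].min(0),L[k].max(0))
lane();go(0,-.136,.25)
E
```

```text
-0.068 30 0.0354
-0.058 35 0.0324
-0.05 41 0.0285
-0.04 18 0.0281
-0.068 31 0.0343
-0.058 35 0.0325
-0.05 40 0.0288
-0.04 18 0.0276
handle 127 [-0.00028373 -0.13499816  0.15564706] [-0.00605437 -0.1676724   0.1460747 ] [ 0.00603066 -0.10373992  0.16244754]
t 9.6667 lane tcp [-0.0006  0.1095  0.2463] f [ 0.23  0.68 -0.16] w 0.5087170696368059 ff 0.0
t 9.6667 shift(m) [-0.2455 -0.     -0.0034] turn(60deg) [-0.003  0.001  0.002]
```

The catch reads the same as at the start, so it is up. The handle is centred at lane (0, -0.135).

```bash
python3 -m crank '[[[0,0,0,-0.03,0,-0.003,0.6],[0,0,0,-0.065,0,-0.003,0.6],[0,0,0,-0.1,0,-0.003,0.6],[0,0,0,-0.135,0,-0.003,0.6],[0,0,0,-0.17,0,-0.003,0.6],[0,0,0,-0.2,0,-0.003,0.6],[0,0,0,-0.225,0,-0.003,0.6],[0,0,0,-0.24,0,-0.003,0.6],[0,0,0,-0.245,0,-0.003,0.6],[0,0,0,-0.245,0,-0.003,0.6],[0,0,0,-0.245,0,-0.003,0.6],[0,0,0,-0.245,0,-0.003,0.6]]]'; python3 -c "
from h import *
lane();go(0,-.135,.2)"
```

```text
t: 10.67
tool_pos: [0.5557, -0.0924, 0.2505]
ee_rot: [0.669, 0.743, -0.0, -0.001]
ft_force: [-0.0, 0.9, 1.2]
width: 0.595
finger_force: 0.0
t 10.6667 lane tcp [ 0.0006 -0.1339  0.2505] f [0.08 0.85 1.16] w 0.5951727724476583 ff 0.0
t 10.6667 shift(m) [-0.0011 -0.0005  0.0505] turn(60deg) [-0.001 -0.001  0.003]
```

```bash
python3 -m crank '[[[0,0,0,-0.001,0,0.01,0.6],[0,0,0,-0.001,0,0.02,0.6],[0,0,0,-0.001,0,0.03,0.6],[0,0,0,-0.001,0,0.04,0.6],[0,0,0,-0.001,0,0.046,0.6],[0,0,0,-0.001,0,0.05,0.6],[0,0,0,-0.001,0,0.05,0.6],[0,0,0,-0.001,0,0.05,0.6],[0,0,0,-0.001,0,0.05,0.6]]]'; python3 -c "
from h import *
lane();carrier('t5')"
```

```text
t: 11.42
tool_pos: [0.5565, -0.0942, 0.2018]
ee_rot: [0.669, 0.743, 0.0, 0.0]
ft_force: [0.8, -0.3, -1.0]
width: 0.599
finger_force: 0.0
t 11.4167 lane tcp [ 0.0013 -0.1358  0.2018] f [ 0.73 -0.42 -0.99] w 0.5986356287488078 ff 0.0
blue y [-0.1065 -0.0664] x [-0.0448  0.0468] z 0.0644 164
```

```bash
python3 -m crank '[[[0,0,0,0,0,0,0.5],[0,0,0,0,0,0,0.4],[0,0,0,0,0,0,0.32],[0,0,0,0,0,0,0.26],[0,0,0,0,0,0,0.22],[0,0,0,0,0,0,0.18],[0,0,0,0,0,0,0.14],[0,0,0,0,0,0,0.1],[0,0,0,0,0,0,0.05],[0,0,0,0,0,0,0],[0,0,0,0,0,0,0],[0,0,0,0,0,0,0],[0,0,0,0,0,0,0],[0,0,0,0,0,0,0]]]' 30; python3 -c "
from h import *
lane();carrier()
p,d=manip.snapshot('scene');cv2.imwrite('pics/s6.png',cv2.resize(p[130:280,240:400,::-1],None,fx=4,fy=4))
"
```

```text
t: 12.63
tool_pos: [0.5563, -0.094, 0.2012]
ee_rot: [0.669, 0.743, 0.0, 0.0]
ft_force: [0.6, 0.8, -0.1]
width: 0.131
finger_force: 30.0
t 12.6333 lane tcp [ 0.001  -0.1356  0.2012] f [ 0.72  0.76 -0.05] w 0.13114460573628406 ff 29.997428627684712
blue y [-0.1224 -0.0663] x [-0.046   0.0466] z 0.064 169
```

View pics/s6.png

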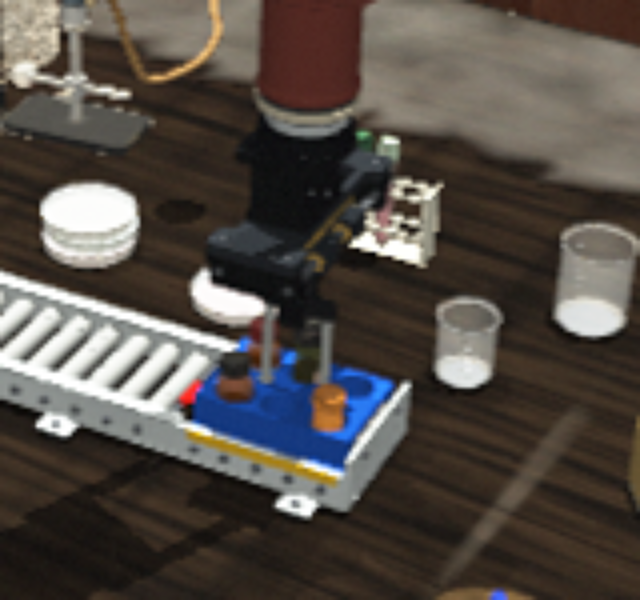

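The fingers hold the bar at about (300,290), with width matching 12 mm and 30 N grip. The vials are upright. Lifting slowly.

```bash
python3 -m crank '[[[0,0,0,0,0,-0.001,0],[0,0,0,0,0,-0.003,0],[0,0,0,0,0,-0.005,0],[0,0,0,0,0,-0.007,0],[0,0,0,0,0,-0.01,0],[0,0,0,0,0,-0.013,0],[0,0,0,0,0,-0.016,0],[0,0,0,0,0,-0.019,0],[0,0,0,0,0,-0.022,0],[0,0,0,0,0,-0.025,0],[0,0,0,0,0,-0.028,0],[0,0,0,0,0,-0.031,0],[0,0,0,0,0,-0.034,0],[0,0,0,0,0,-0.037,0],[0,0,0,0,0,-0.04,0],[0,0,0,0,0,-0.043,0],[0,0,0,0,0,-0.046,0],[0,0,0,0,0,-0.048,0],[0,0,0,0,0,-0.05,0],[0,0,0,0,0,-0.05,0]]]'; python3 -c "
from h import *
lane();carrier()"
```

```text
t: 14.4
tool_pos: [0.5564, -0.0941, 0.2518]
ee_rot: [0.669, 0.743, 0.0, 0.0]
ft_force: [0.1, 0.8, -4.4]
width: 0.136
finger_force: 30.0
t 14.4 lane tcp [ 0.0011 -0.1357  0.2518] f [ 0.19  0.76 -4.36] w 0.13640596696969073 ff 29.99741074629128
blue y [-0.2019 -0.0687] x [-0.0534  0.0529] z 0.1135 231
```

Lifted cleanly at 4.4 N, the carrier's weight. Continuing to 10 cm.

```bash
python3 -m crank '[[[0,0,0,0,0,-0.001,0],[0,0,0,0,0,-0.003,0],[0,0,0,0,0,-0.006,0],[0,0,0,0,0,-0.009,0],[0,0,0,0,0,-0.012,0],[0,0,0,0,0,-0.015,0],[0,0,0,0,0,-0.018,0],[0,0,0,0,0,-0.021,0],[0,0,0,0,0,-0.024,0],[0,0,0,0,0,-0.027,0],[0,0,0,0,0,-0.03,0],[0,0,0,0,0,-0.033,0],[0,0,0,0,0,-0.036,0],[0,0,0,0,0,-0.039,0],[0,0,0,0,0,-0.042,0],[0,0,0,0,0,-0.045,0],[0,0,0,0,0,-0.047,0],[0,0,0,0,0,-0.049,0],[0,0,0,0,0,-0.05,0],[0,0,0,0,0,-0.05,0]]]'; python3 -m crank '[[[0,0,0,0,0,0,0],[0,0,0,0,0,0,0],[0,0,0,0,0,0,0],[0,0,0,0,0,0,0],[0,0,0,0,0,0,0],[0,0,0,0,0,0,0],[0,0,0,0,0,0,0],[0,0,0,0,0,0,0],[0,0,0,0,0,0,0],[0,0,0,0,0,0,0],[0,0,0,0,0,0,0],[0,0,0,0,0,0,0]]]';python3 - <<'E'
from h import *
lane()
p,d=manip.snapshot('scene');cv2.imwrite('pics/s7.png',cv2.resize(p[110:280,240:400,::-1],None,fx=3.5,fy=3.5))
p,d=manip.snapshot('top');h=cv2.cvtColor(p,cv2.COLOR_RGB2HSV);L=(cloud('top',d)-LO)@LR
b=(abs(L[...,0])<.045)&(L[...,1]<-.07)&(L[...,1]>-.2)&(h[...,0]>100)&(h[...,0]<125)&(h[...,1]>130)&(L[...,2]>.155)&(L[...,2]<.175)
l=L[b];print(b.sum(),l.mean(0),"plane slopes x,y",np.linalg.lstsq(np.c_[l[:,:2],np.ones(len(l))],l[:,2],rcond=None)[0])
E
```

```text
t: 16.12
tool_pos: [0.5563, -0.0941, 0.3015]
ee_rot: [0.669, 0.743, 0.0, 0.0]
ft_force: [1.1, 0.4, -4.2]
width: 0.133
finger_force: 30.0
t: 17.12
tool_pos: [0.5562, -0.094, 0.3013]
ee_rot: [0.669, 0.743, 0.0, 0.0]
ft_force: [-0.1, -0.2, -5.0]
width: 0.133
finger_force: 30.0
t 17.1167 lane tcp [ 0.0009 -0.1356  0.3013] f [-0.15 -0.15 -5.04] w 0.1332030611558656 ff 29.997853813692927
171 [ 0.00637525 -0.07951937  0.16349363] plane slopes x,y [-0.00970444  0.00972882  0.16432912]
```

View pics/s7.png

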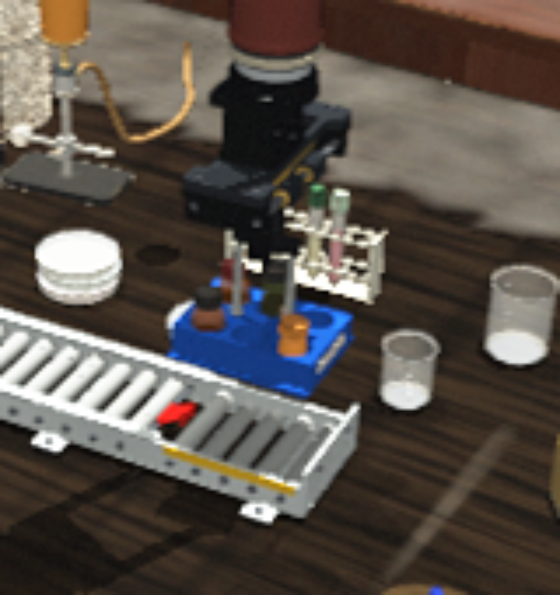

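The carrier hangs level, with slopes under 1°, its top at z = 0.1635 and its underside about 10 cm over the rollers. All four vials are upright at about (210,310), (235,280), (275,295) and (293,335), and the catch is up.

```bash
python3 -c "
from plant import manip
print(manip.sign_off())"
```

```text
the job is handed in; nothing more can be done
None
```

The carrier was pushed home with the catch up behind it, then lifted by its handle and handed in held still and level about 10 cm above the bay's rollers, with all four vials upright, at about 17 s on the robot's clock.

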